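# Roll a cocoa tin up to the date coder and print

### The job

Roll the cocoa tin that lies on the dark rubber mat along the mat by pushing on its top with a fingertip, until the middle of its end faces the coder's nozzle and it lies still there, squarely across the mat. Then take the finger off the tin and press the print button on top of the coder all the way down, and let go of it. Do not pinch, lift or shove the tin from low down, keep its end off the nozzle, do not press the button before the tin is in place, and leave everything else where it stands.

Things in the scene. Friction and masses are not known exactly. Their poses are not given: they have to be found in the camera images.
- tin: Cocoa tin to roll: closed cylinder 75 mm across, 110 mm long, 0.25 to 0.5 kg, the only tin lying down, on the dark rubber mat 90 to 140 mm left or right of the nozzle line. Origin: its centre. Own x: its long axis, within 3 deg of the coder's x; y, z turn as it rolls. It rolls without sliding and stops within mm after a slow push. A fingertip lightly on top moved level carries it half the finger's travel.
- coder: White box coder with the dark rubber mat before it, one fixed piece, yaw up to 11 deg. Origin: table height, mid-mat, on the nozzle line: the tin's centre must end above it, tin axis along x. x: away from the robot, across the mat to the coder; y: along the mat, the rolling direction. Mat 150 (x) by 480 (y), 4 mm thick, centred. Housing x 95 to 225 mm, y -85 to 85 mm, 85 mm high.
- nozzle: Tip of the coder's brass nozzle (14 mm across), pointing to the coder's -x, at the coder's x = 72 mm, y = 0, 41.5 mm above the table: the height of the tin's axis. The end of a tin in its right place is 17 mm from it. A dark bar along the middle of the housing top lies on the nozzle line (y = 0).
- print_button_top (a point): Centre of the top face of the round black print button (30 mm in diameter) on the coder's top, at the coder's x = 135 mm, y = 50 mm, 103 mm above the table (18 mm above the housing) when up. It moves straight down.
- print_button (a joint): Travel of the print button in m: 0 up, 0.006 fully down; fully down takes about 5 N and it springs back.
- jar: Bystander: jar, 68 mm in diameter, 100 mm high, standing on the mat on the other side of the nozzle line from the tin, 90 to 140 mm from that line. Origin: centre of its underside.
- ink_bottle: Bystander: small white bottle, 40 mm in diameter, 90 mm high, standing beside the coder on its -y side. Origin: centre of its underside.
- cup: Bystander: white ceramic cup, 72 mm wide, 75 mm high, standing beside the coder on its +y side. Origin: centre of its underside.
- spare_tin: Bystander: another cocoa tin of the same size, but standing upright on the table left of the mat. Origin: centre of its underside.
- mould: Bystander: clear chocolate mould, 110 x 200 x 24 mm, on the table right of the mat. Origin: centre of its underside.
- spatula: Bystander: slotted metal spatula with a dark wooden handle, about 280 mm long, lying on the table right of the mat.
- gift_box: Bystander: dark flat box 120 x 120 x 45 mm, on the table beyond the mat on the left. Origin: centre of its underside.
Not all that is in view belongs to the job. What is shaped like the tin but pink or purple is not meant.

How it is judged:
On the way, in this order (a step that is already met when the one before it is completed fails the run):
1. the tin lies still in front of the nozzle with no finger on it (y of tin in the frame of coder between -0.01 and 0.01 m and x of tin in the frame of coder between -0.015 and 0.015 m and angle between the x axis of tin and the x axis of coder, either way round below 0.15 rad and z of tin in the frame of coder below 0.046 m and linear speed of tin below 0.01 m/s and contact force between the fingers and tin below 0.1 N), for 0.3 s.
2. the print button is pressed fully down (value of joint print_button above 0.005 m), for 0.05 s.
At the end, for the whole second after the job is handed in: The tin lies at rest on the mat with its centre within 10 mm of the nozzle line along the mat and within 15 mm of the mat's middle line across it, its axis within 0.15 rad of the coder's x axis; the print button was then pressed at least 5 mm down and is up again (y of tin in the frame of coder between -0.01 and 0.01 m and x of tin in the frame of coder between -0.015 and 0.015 m and angle between the x axis of tin and the x axis of coder, either way round below 0.15 rad and z of tin in the frame of coder below 0.046 m and linear speed of tin below 0.01 m/s and angular speed of tin below 0.2 rad/s and value of joint print_button below 0.0015 m); the robot touches nothing.
It fails at once if the tin is lifted or tipped (its centre rises 8 mm or its axis tilts 0.2 rad) (z of tin in the frame of coder above 0.0495 m or angle between tin's own x axis and vertical below 1.37 rad or angle between tin's own x axis and vertical above 1.77 rad).
It fails at once if the fingers touch the tin while reaching down beside it below its mid-height (a low shove or a pinch) (contact force between the fingers and tin above 0.3 N and height (world z) of the grasp point below 0.058 m).
It fails at once if the tin strikes the nozzle or is rolled off towards the end of the mat (horizontal distance between tin and coder above 0.21 m or contact force between tin and nozzle above 0.2 N).
It fails at once if the button is pressed while the tin is not in place (value of joint print_button above 0.003 m and not (y of tin in the frame of coder between -0.01 and 0.01 m and x of tin in the frame of coder between -0.015 and 0.015 m and angle between the x axis of tin and the x axis of coder, either way round below 0.15 rad and z of tin in the frame of coder below 0.046 m and linear speed of tin below 0.01 m/s)).
It fails at once if a bystander is moved more than 15 mm (distance of any of jar, ink_bottle, cup, spare_tin, mould, spatula, gift_box from where it was at the start of the episode above 0.015 m).
It also fails if it takes over 64 s, if anything falls off the work surface, if the arm or the gripper's body presses on something with over 40 N, if the wrist force passes 120 N, or if a joint passes its speed limit or range.

### The arm

A 7-joint arm with a two-finger parallel gripper is mounted at the origin on the work surface. World frame = base frame: x ahead of the robot, y to its left, z up, the work surface at z = 0. Lengths are in m, angles in rad, forces in N, time in s.
With the tool pointing down it reaches from about 0.4 to 0.875 m from the base axis. Payload 4.4 kg.
Tool frame: the origin (TCP) lies at the very end of the fingers, on their centre line; the grasp point (between the pads) lies 19 mm behind it; z points along the fingers, y is the line along which they close (so a half turn about z gives the same grasp; the last joint's range is limited). The gripper opens to 85 mm and grips with 20 to 120 N. Pads are 22 mm wide; open, the fingers measure 114 mm over their backs; the gripper's body (76 mm by 85 mm) begins 54 mm behind the grasp point. The pads swing forward as they close: fully open they stand 13 mm farther back than shut.
Start: joints at [-1.19, 0.628, 0.038, 1.517, -0.027, 0.996, -0.02], TCP at [0.281, 0.586, 0.231] pointing down, gripper open.
Joint ranges: [-3.06, 3.06], [-0.37, 2.12], [-1.25, 1.32], [0.18, 2.47], [-1.1, 4.24], [0.23, 1.98], [-2.94, 2.94]. Speed limits (rad/s): [2.57, 2.57, 3.14, 3.14, 3.14, 3.14, 3.14].

### API

Orientations are given as a rotation vector (axis times angle).
In Python, from workcell import r gives the robot as it stands.
- The arm moves only by the shell command python3 -m creep 'ROWS' [FORCE]. ROWS is JSON, one flat list of numbers, 7 for each row, row after row: the shift along the tool's x, y, z as a fraction of full scale, then the turn, a rotation vector about the tool's x, y, z as a fraction of full scale, then the closure, from -1 (fully open) to 1 (shut). In form: [tx, ty, tz, wx, wy, wz, jaw, tx, ty, tz, wx, wy, wz, jaw, ...]. A call has exactly 10 rows; each row shifts and turns the commanded pose from where the row before left it, along the tool's axes as they then stand; what a row does not reach is not made up. Full scale, the value 1, is 6 cm for a shift and 90 degrees for a turn. A row lasts 1/8 s, in which the tool goes at most 62.5 mm and 10.7 degrees, less where a joint would pass 70% of its speed; a pose out of reach is approached as far as the arm can. A call with a number of a shift or a turn outside -1 to 1 is refused whole. A call with a gripper value outside its range is refused whole. The fingers move at their own pace and stop on an object; FORCE is the grip in N (left out, the last holds). Time passes only in rows, so rows that do not move let the fingers close, or fill a call up. It gives the time, the measured TCP pose, the force, the opening and the grip force at its end, in the units of the state.
- r.read_state(): the state, without advancing time (a new reading comes with each control period).
- r.camera(name): name is "side" or "top"; returns a dict with "pixels" (420x560x3 uint8, red, green, blue), "z_map" (420x560 float32, m along the optical axis (not along the pixel's ray), 0 where there is no reading), "fovy" (degrees; the focal length in pixels is half the picture's height over the tangent of half this angle, whatever the lens; pixels are square), "cx", "cy" (the principal point, pixels), "rvec" (rotation vector, rad) and "tvec" (3), from world to camera coordinates, as OpenCV has them. Camera axes: x right, y down, z forward; pixel columns grow to the right and rows downward; lengths in m; the calibration is good to about 2 mm. A picture is of the moment at which its call begins.
- r.close_job(): hands the job in; it is judged then, once.
The state is a dict: "time_s": time; "joints": joint angles; "joint_velocities": joint speeds; "joint_torque": joint torques, N m; "position": TCP position; "eef_rot": TCP orientation; "force": force on the tool from outside, world axes, zero at the start; "ft_torque": the same for the moment, N m; "finger_gap": opening from 0.0 (shut) to 1.0 (fully open); "finger_force": force on a finger pad.
Only numpy, scipy, OpenCV 4.12 (cv2) and the standard library are available. Lean on these libraries where they do the work, as an engineer would, in place of code of your own. Each camera call takes 0.05 s, during which the arm holds its last target. There are 200 camera calls.

## Working session

There is one attempt and no reset: what is moved stays moved. The work goes in short steps, Python scripts to look and compute and a shell command to move; the robot and the scene stay as the last step left them, time stands still between calls to the robot, and variables do not carry over. Pictures are saved under pics/ and viewed, at most 10 in all, crops included, and the job is handed in when it is done.

```bash
ls; mkdir -p pics; cat > h.py <<'E'
import numpy as np, cv2
from workcell import r
def grab(n):
    c=r.camera(n); R=cv2.Rodrigues(np.array(c["rvec"],float))[0]; t=np.array(c["tvec"],float).ravel()
    h,w=c["pixels"].shape[:2]; f=h/2/np.tan(np.radians(c["fovy"])/2)
    v,u=np.mgrid[:h,:w]; d=np.stack([(u-c["cx"])/f,(v-c["cy"])/f,np.ones((h,w))],-1)
    P=(d*c["z_map"][...,None]-t)@R   # world points
    P[c["z_map"]==0]=np.nan
    return c["pixels"],P,dict(R=R,t=t,f=f,cx=c["cx"],cy=c["cy"])
def ray(k,u,v,z):
    d=np.array([(u-k["cx"])/k["f"],(v-k["cy"])/k["f"],1])@k["R"]; o=-k["R"].T@k["t"]
    return o+d*(z-o[2])/d[2]
E
python3 - <<'E'
from h import *
for n in("top","side"):
    p,P,k=grab(n); cv2.imwrite(f"pics/{n}0.png",p[...,::-1]); print(n,-k["R"].T@k["t"],k["f"],np.isfinite(P[...,0]).mean())
print(r.read_state())
E
```

```text
pics
top [ 0.37027306 -0.0111308   1.19997969] 397.22246521659656 0.9955654761904762
side [ 0.14838717 -1.23372539  0.82717042] 491.5129878667071 0.9961437074829932
{'time_s': 0.1, 'joints': array([-1.18981615,  0.62928807,  0.03844063,  1.51827982, -0.02701211,
        0.99630518, -0.02002044]), 'joint_velocities': array([ 1.06799325e-03, -4.22592214e-04,  1.46000374e-03, -3.45016467e-03,
       -4.69415320e-05, -1.49938978e-03, -1.63340707e-03]), 'joint_torque': array([ 4.02028207e-03, -5.64518917e+01,  1.23108309e+00, -1.93970597e+01,
        1.14066552e-02,  5.52044279e-03,  2.00217528e-05]), 'position': array([0.28056179, 0.58569707, 0.23045487]), 'eef_rot': array([-6.95929736e-01, -3.06314730e+00,  2.70233311e-03]), 'force': array([0.2268865 , 0.31390841, 0.14529016]), 'ft_torque': array([-0.01229402, -0.0028607 ,  0.01111219]), 'finger_force': 0.0, 'finger_gap': 1.0023860069422017}
```

View pics/top0.png

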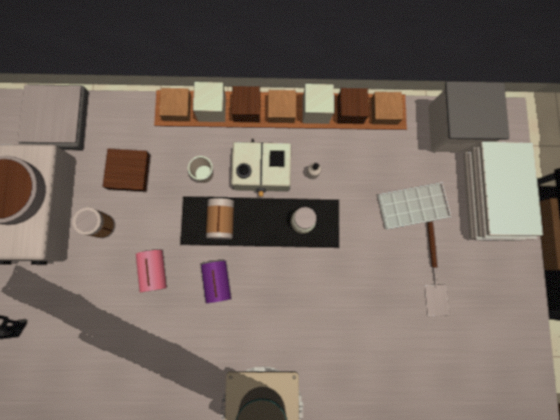

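View pics/side0.png

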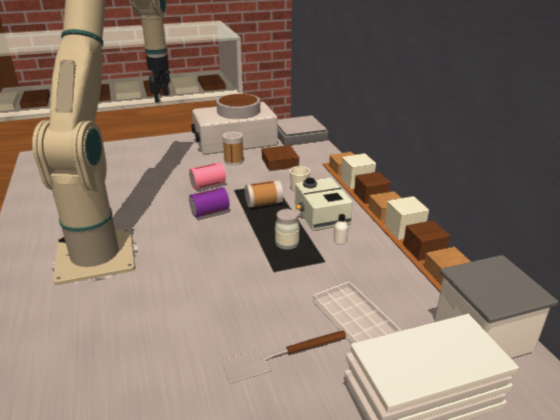

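The pictures show the orange/white tin lying on the mat at top (220,218). These could be taken for it: the pink cylinder (150,270), the purple one (216,281), the upright spare tin (92,222) and the jar (304,220). I choose (220,218), the only tin lying on the mat. The coder is at (262,166), its button at (244,171) and its bar at x≈262.

```bash
cat >> h.py <<'E'
def coder(p,P,k):
    g=p.max(2); m=((g<45)&(np.abs(P[...,2]-.004)<.012)).astype(np.uint8); 
    m[:150]=0
    m=cv2.morphologyEx(m,cv2.MORPH_OPEN,np.ones((3,3)))
    n,l,s,c=cv2.connectedComponentsWithStats(m); i=1+np.argmax(s[1:,4])
    pts=np.argwhere(l==i)[:,::-1]
    W=np.array([ray(k,u,v,.004)[:2] for u,v in pts])
    (cx,cy),(a,b),an=cv2.minAreaRect((W*1000).astype(np.float32))
    box=cv2.boxPoints(((cx,cy),(a,b),an))/1000
    e=max([(box[1]-box[0]),(box[2]-box[1])],key=np.linalg.norm); e/=np.linalg.norm(e); e*=np.sign(e[1])
    ex=np.array([e[1],-e[0]])
    return np.array([cx,cy])/1000,ex,e,(a,b)
def tin(P,o,ex,ey,side=None):
    """fit tin: points high on mat, coder-frame"""
    q=P.reshape(-1,3); q=q[np.isfinite(q[:,0])]
    a=(q[:,:2]-o)@ex; b=(q[:,:2]-o)@ey
    return a,b,q[:,2]
E
python3 - <<'E'
from h import *
p,P,k=grab("top")
o,ex,ey,ab=coder(p,P,k); print("mat",o,np.degrees(np.arctan2(ex[1],ex[0])),ab)
a,b,z=tin(P,o,ex,ey)
# housing
s=(z>.078)&(z<.09)&(a>.07)&(a<.25)&(abs(b)<.12)
print("housing",np.percentile(a[s],[1,99]),np.percentile(b[s],[1,99]),np.median(z[s]))
s=(z>.095)&(z<.11)&(a>.07)&(a<.25)&(abs(b)<.12); print("button",a[s].mean(),b[s].mean(),np.median(z[s]),s.sum())
s=(z>.065)&(z<.09)&(abs(a)<.075)&(b>.02)&(b<.22); print("tin top",a[s].mean(),np.percentile(a[s],[1,99]),b[s].mean(),z[s].max(),np.polyfit(a[s],b[s],1),s.sum())
print("side view")
p2,P2,k2=grab("side");a,b,z=tin(P2,o,ex,ey)
s=(z>.07)&(z<.09)&(abs(a)<.075)&(b>.02)&(b<.22); print("tin top",a[s].mean(),np.percentile(a[s],[1,99]),b[s].mean(),z[s].max(),np.polyfit(a[s],b[s],1))
s=(z>.097)&(z<.12)&(a>.07)&(a<.25)&(abs(b)<.12); print("button",a[s].mean(),b[s].mean(),np.median(z[s]),s.sum())
cv2.imwrite("pics/c.png",cv2.resize(p[130:310,120:360],None,fx=3.3,fy=3.3)[...,::-1])
E
```

```text
mat [0.53329645 0.01327077] -0.38192952 (470.8012390136719, 141.70550537109375)
housing [0.09649476 0.22328952] [-0.08545718  0.08092933] 0.08567825310762364
button 0.13401421573395625 0.0470201991721384 0.10011197788749959 170
tin top 0.00021482362241432987 [-0.05302438  0.05509372] 0.11557020210921745 0.08654046234942184 [-0.00108371  0.11557043] 793
side view
tin top 0.0001209568368929187 [-0.0535769   0.05471436] 0.10798918989388785 0.08035354348480263 [-0.01403594  0.10799089]
button 0.1339239590428167 0.04098818470589485 0.10323630620390374 50
```

View pics/c.png

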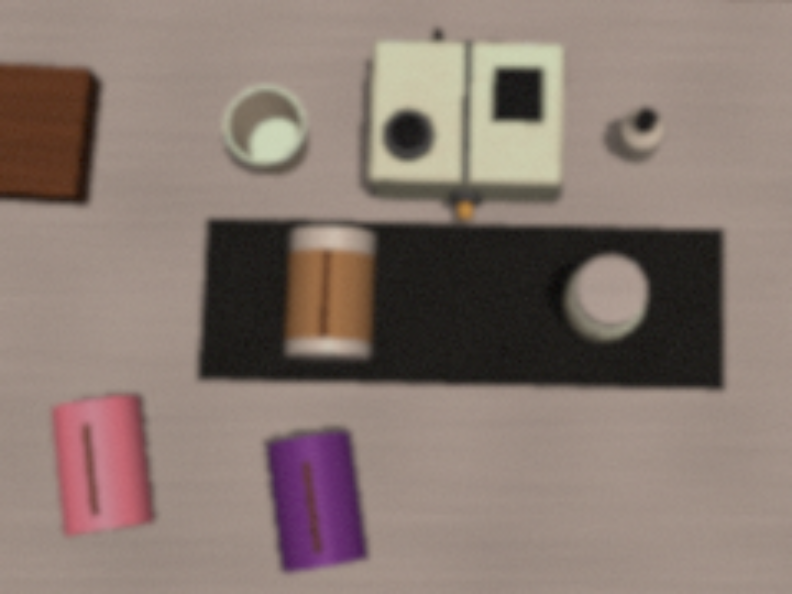

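Only the orange/white tin lies on the mat (crop 330,293), so the choice holds. The nozzle (465,210) and bar (467,110) agree with the mat frame. I'll shut the fingers, turn the tool square to the mat and travel high.

```bash
python3 -m creep '[0,0,0,0,0,-0.1,1, 0,0,0,0,0,-0.1,1, 0,0,0,0,0,-0.08,1, -0.4,-0.7,0,0,0,0,1, -0.4,-0.7,0,0,0,0,1, -0.4,-0.7,0,0,0,0,1, -0.4,-0.7,0,0,0,0,1, -0.4,-0.7,0,0,0,0,1, -0.4,-0.7,0,0,0,0,1, -0.4,-0.7,0,0,0,0,1]' 40
python3 - <<'E'
from h import *
p,P,k=grab("top")
o,ex,ey,ab=coder(p,P,k); f=lambda w:(np.round([(w[:2]-o)@ex,(w[:2]-o)@ey],4))
print(o,ex, "nozzle",f(ray(k,260.9,193.6,.0415)),"bar",f(ray(k,261.5,163.3,.085)))
R=cv2.Rodrigues(r.read_state()["eef_rot"])[0]; print(R)
E
```

```text
time_s: 1.45
position: [0.4474, 0.2896, 0.2313]
eef_rot: [0.011, 3.141, 0.0]
force: [1.1, -0.2, 0.4]
finger_gap: -0.004
finger_force: 0.0
[ 0.53300891 -0.05549854] [ 0.99994606 -0.01038337] nozzle [0.0788 0.0672] bar [0.1595 0.0668]
[[-0.99986539  0.01624178  0.00232662]
 [ 0.01622752  0.99985019 -0.00602146]
 [-0.00242407 -0.0059829  -0.99997916]]
```

```bash
python3 -m creep '[-0.29,-0.49,0,0,0,0,1, -0.29,-0.49,0,0,0,0,1, -0.29,-0.49,0,0,0,0,1, -0.29,-0.49,0,0,0,0,1, -0.28,-0.49,0,0,0,0,1, 0,0,0.5,0,0,0,1, 0,0,0.5,0,0,0,1, 0,0,0.5,0,0,0,1, 0,0,0.5,0,0,0,1, 0,0,0.1,0,0,0,1]'
```

```text
time_s: 2.75
position: [0.5307, 0.1432, 0.1036]
eef_rot: [-0.011, -3.138, 0.002]
force: [0.1, 0.6, 0.1]
finger_gap: 0.0
finger_force: 0.0
```

```bash
python3 - <<'E'
from h import *
p,P,k=grab("side"); cv2.imwrite("pics/s1.png",cv2.resize(p[110:280,180:400],None,fx=3,fy=3)[...,::-1])
E
```

```text
(no output)
```

View pics/s1.png

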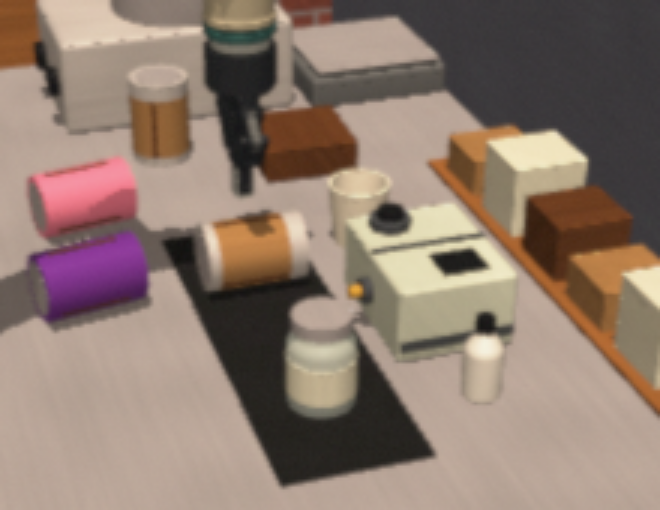

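```bash
python3 -m creep '[0,0,0.08,0,0,0,1, 0,0,0.08,0,0,0,1, 0,0,0.08,0,0,0,1, 0,0,0.08,0,0,0,1, 0,0,0.06,0,0,0,1, 0,0,0.02,0,0,0,1, 0,0,0.01,0,0,0,1, 0,0,0.01,0,0,0,1, 0,0,0.01,0,0,0,1, 0,0,0,0,0,0,1]'
```

```text
time_s: 4.05
position: [0.5321, 0.1435, 0.0795]
eef_rot: [-0.011, -3.142, -0.0]
force: [-0.3, 0.0, -0.6]
finger_gap: 0.0
finger_force: 0.0
```

```bash
python3 -m creep '[0,0,0.06,0,0,0,1, 0,-0.09,-0.012,0,0,0,1, 0,-0.09,-0.01,0,0,0,1, 0,-0.09,-0.008,0,0,0,1, 0,-0.09,-0.005,0,0,0,1, 0,-0.09,0,0,0,0,1, 0,-0.09,0.005,0,0,0,1, 0,-0.09,0.008,0,0,0,1, 0,-0.09,0.01,0,0,0,1, 0,0,0,0,0,0,1]'
cat >> h.py <<'E'
O=np.array([.5333,.0112]); EX=np.array([.99998,-.0067]); EY=np.array([.0067,.99998])
def orange():
    for n in("top","side"):
        p,P,k=grab(n); hsv=cv2.cvtColor(p,cv2.COLOR_RGB2HSV)
        a=(P[...,:2]-O)@EX; b=(P[...,:2]-O)@EY; z=P[...,2]
        s=(z>.03)&(z<.09)&(abs(a)<.07)&(b>-.06)&(b<.2)&(hsv[...,1]<255)
        # tin body incl. white ends; drop finger (dark)
        s&=p.max(2)>70; s&=~((b<-.055))
        A,B,Z=a[s],b[s],z[s]; t=Z>.06 if n=="top" else Z>.065
        # circle centre across axis: extreme edges from the top view
        e=[np.percentile(B[t],q) for q in(2,50,98)]
        bins=[(i,np.median(B[t&(A>i)&(A<i+.02)])) for i in np.arange(-.05,.05,.02)]
        print(n,"a",np.percentile(A,[1,50,99]).round(4),"b",np.round(e,4),"axis",np.round([m for _,m in bins],4),s.sum())
    st=r.read_state(); d=st["position"][:2]-O; print("tcp a,b,z",d@EX,d@EY,st["position"][2],"F",st["force"])
E
python3 -c "
from h import *
orange()"
```

```text
time_s: 5.3
position: [0.5321, 0.0997, 0.0786]
eef_rot: [0.012, 3.141, -0.0]
force: [-4.1, -1.2, 19.3]
finger_gap: -0.003
finger_force: 9.6
top a [0.0319 0.0446 0.055 ] b [0.0626 0.063  0.0657] axis [   nan    nan    nan    nan 0.0629] 17
side a [-0.0549 -0.005   0.0557] b [0.0642 0.0801 0.1079] axis [0.0828 0.0832 0.077  0.0796 0.0826] 707
tcp a,b,z -0.0018467015241634614 0.08892988648574415 0.07861970026092606 F [-3.94966275 -0.51069762 19.9045474 ]
  return _methods._mean(a, axis=axis, dtype=dtype,
  ret = ret.dtype.type(ret / rcount)
```

```bash
python3 -m creep '[0,-0.09,0,0,0,0,1, 0,-0.09,0,0,0,0,1, 0,-0.09,0.004,0,0,0,1, 0,-0.09,0.006,0,0,0,1, 0,0,0,0,0,0,1, 0,0,-0.03,0,0,0,1, 0,0,-0.04,0,0,0,1, 0,0,-0.1,0,0,0,1, 0,0,-0.5,0,0,0,1, 0,0.5,-0.5,0,0,0,1]'
python3 -W ignore -c "
from h import *
orange()"
```

```text
time_s: 6.65
position: [0.5319, 0.1061, 0.1469]
eef_rot: [-0.018, -3.141, 0.003]
force: [0.7, 0.8, 0.2]
finger_gap: -0.001
finger_force: 0.0
top a [-0.0539 -0.0083  0.0553] b [0.0526 0.0608 0.0763] axis [0.0575 0.0605 0.0611    nan 0.0651] 215
side a [-0.0556 -0.0038  0.0551] b [0.0535 0.07   0.1005] axis [0.0691 0.0714 0.0698 0.0714 0.0695] 723
tcp a,b,z 0.00014219765307714883 0.10211286841537016 0.14953675469556457 F [0.10122442 0.03019289 0.16679994]
```

```bash
cat >> h.py <<'E'
from scipy.optimize import least_squares
def fit(n="side",lo=-.06,hi=.2):
    p,P,k=grab(n)
    a=(P[...,:2]-O)@EX; b=(P[...,:2]-O)@EY; z=P[...,2]
    s=(z>.015)&(z<.084)&(abs(a)<.05)&(b>lo)&(b<hi)&(p.max(2)>60)
    A,B,Z=a[s],b[s],z[s]
    g=lambda q:np.hypot(B-q[0]-q[1]*A,Z-.0415-q[2])-.0375
    q=least_squares(g,[np.median(B),0,0],loss="soft_l1",f_scale=.002).x
    s2=(z>.015)&(z<.084)&(abs(a)<.07)&(abs(b-q[0])<.03)&(p.max(2)>60)
    print(n,"b %.4f slope(rad) %.3f dz %.4f n %d rms %.4f"%(*q,s.sum(),np.median(abs(g(q)))),"a ends",np.percentile(a[s2],[1,99]).round(4))
    st=r.read_state(); d=st["position"][:2]-O; print("tcp a,b,z",(d@EX).round(4),(d@EY).round(4),st["position"][2].round(4),"F",st["force"].round(1))
E
python3 -W ignore -c "
from h import *
fit();fit('top',lo=.02)"
```

```text
side b 0.0847 slope(rad) -0.009 dz -0.0020 n 683 rms 0.0017 a ends [-0.0555  0.0551]
tcp a,b,z -0.001 0.0998 0.148 F [ 0.5 -1.  -0.4]
top b 0.0855 slope(rad) -0.003 dz 0.0008 n 236 rms 0.0009 a ends [-0.0543  0.055 ]
tcp a,b,z -0.0019 0.098 0.1468 F [-1.6 -1.  -1.1]
```

```bash
python3 -m creep '[0,0.05,0.5,0,0,0,1, 0,0,0.5,0,0,0,1, 0,0,0.15,0,0,0,1, 0,0,0.09,0,0,0,1, 0,-0.09,-0.025,0,0,0,1, 0,-0.09,-0.018,0,0,0,1, 0,-0.09,-0.015,0,0,0,1, 0,-0.09,-0.01,0,0,0,1, 0,-0.09,-0.007,0,0,0,1, 0,-0.09,-0.002,0,0,0,1]'
python3 -m creep '[0,-0.09,0.002,0,0,0,1, 0,-0.09,0.005,0,0,0,1, 0,-0.09,0.007,0,0,0,1, 0,-0.09,0.01,0,0,0,1, 0,0,0,0,0,0,1, 0,0,-0.03,0,0,0,1, 0,0,-0.04,0,0,0,1, 0,0,-0.1,0,0,0,1, 0,0,-0.5,0,0,0,1, 0,0.5,-0.5,0,0,0,1]'
python3 -W ignore -c "
from h import *
fit()"
```

```text
time_s: 8.1
position: [0.5294, 0.0786, 0.0788]
eef_rot: [-0.012, -3.138, 0.001]
force: [-7.7, 0.8, 27.5]
finger_gap: 0.001
finger_force: 13.6
time_s: 9.35
position: [0.5318, 0.0848, 0.1457]
eef_rot: [-0.019, -3.14, 0.003]
force: [1.0, 0.2, 0.4]
finger_gap: 0.002
finger_force: 0.0
side b 0.0575 slope(rad) -0.011 dz -0.0019 n 703 rms 0.0018 a ends [-0.0557  0.0547]
tcp a,b,z 0.0003 0.0817 0.1496 F [0.3 5.1 2.7]
```

```bash
python3 -m creep '[0,-0.06,0.5,0,0,0,1, 0,0,0.5,0,0,0,1, 0,0,0.15,0,0,0,1, 0,0,0.08,0,0,0,1, 0,-0.09,-0.025,0,0,0,1, 0,-0.09,-0.018,0,0,0,1, 0,-0.09,-0.015,0,0,0,1, 0,-0.09,-0.01,0,0,0,1, 0,-0.09,-0.007,0,0,0,1, 0,-0.09,-0.002,0,0,0,1]'
python3 -m creep '[0,-0.09,0.002,0,0,0,1, 0,-0.09,0.005,0,0,0,1, 0,-0.09,0.007,0,0,0,1, 0,-0.09,0.01,0,0,0,1, 0,0,0,0,0,0,1, 0,0,-0.03,0,0,0,1, 0,0,-0.04,0,0,0,1, 0,0,-0.1,0,0,0,1, 0,0,-0.5,0,0,0,1, 0,0.5,-0.5,0,0,0,1]'
python3 -W ignore -c "
from h import *
fit()"
```

```text
time_s: 10.65
position: [0.5302, 0.0519, 0.0788]
eef_rot: [-0.01, -3.14, -0.0]
force: [-8.4, 0.6, 24.8]
finger_gap: -0.004
finger_force: 12.8
time_s: 11.9
position: [0.5318, 0.0576, 0.1454]
eef_rot: [-0.018, -3.141, 0.003]
force: [0.5, -0.4, 1.0]
finger_gap: 0.002
finger_force: 0.0
side b 0.0310 slope(rad) -0.006 dz -0.0017 n 645 rms 0.0017 a ends [-0.0558  0.0545]
tcp a,b,z 0.0005 0.0543 0.1493 F [1.2 4.4 2.1]
```

```bash
python3 -m creep '[0,-0.04,0.5,0,0,0,1, 0,0,0.5,0,0,0,1, 0,0,0.15,0,0,0,1, 0,0,0.08,0,0,0,1, 0,-0.1,-0.025,0,0,0,1, 0,-0.1,-0.018,0,0,0,1, 0,-0.1,-0.015,0,0,0,1, 0,-0.1,-0.01,0,0,0,1, 0,-0.1,-0.007,0,0,0,1, 0,-0.1,-0.002,0,0,0,1]'
python3 -m creep '[0,-0.1,0.002,0,0,0,1, 0,-0.1,0.005,0,0,0,1, 0,-0.1,0.007,0,0,0,1, 0,-0.1,0.01,0,0,0,1, 0,0,0,0,0,0,1, 0,0,-0.03,0,0,0,1, 0,0,-0.04,0,0,0,1, 0,0,-0.1,0,0,0,1, 0,0,-0.5,0,0,0,1, 0,0.3,-0.5,0,0,0,1]'
python3 -W ignore -c "
from h import *
fit();fit('top',hi=.06)
p,P,k=grab('side'); cv2.imwrite('pics/s2.png',cv2.resize(p[110:280,180:400],None,fx=3,fy=3)[...,::-1])"
```

```text
time_s: 13.2
position: [0.5302, 0.0219, 0.0788]
eef_rot: [-0.01, -3.14, 0.0]
force: [-8.6, 0.2, 28.5]
finger_gap: -0.003
finger_force: 14.0
time_s: 14.45
position: [0.5314, 0.0144, 0.1451]
eef_rot: [-0.015, -3.141, 0.001]
force: [-0.4, 0.1, -0.7]
finger_gap: -0.001
finger_force: 0.0
side b 0.0006 slope(rad) -0.015 dz -0.0021 n 577 rms 0.0018 a ends [-0.056   0.0539]
tcp a,b,z 0.0005 0.0078 0.1489 F [0.4 2.9 2.5]Traceback (most recent call last):
  File "<string>", line 3, in <module>
    fit();fit('top',hi=.06)
          ~~~^^^^^^^^^^^^^^
  File "h.py", line 51, in fit
    q=least_squares(g,[np.median(B),0,0],loss="soft_l1",f_scale=.002).x
      ~~~~~~~~~~~~~^^^^^^^^^^^^^^^^^^^^^^^^^^^^^^^^^^^^^^^^^^^^^^^^^^
    return func(*args, **kwargs)
    raise ValueError("Initial guess is outside of provided bounds")
ValueError: Initial guess is outside of provided bounds
```

```bash
python3 -m creep '[0,0.3,-0.3,0,0,0,1, 0.1,0.7,-0.3,0,0,0,1, 0.2,0.7,-0.2,0,0,0,1, 0.3,0.7,0,0,0,0,1, 0.3,0.7,0,0,0,0,1, 0.3,0.7,0,0,0,0,1, 0.3,0.7,0,0,0,0,1, 0.2,0.4,0,0,0,0,1, 0,0,0,0,0,0,1, 0,0,0,0,0,0,1]'
python3 -W ignore -c "
from h import *
fit('top',hi=.06)
p,P,k=grab('top'); cv2.imwrite('pics/t2.png',cv2.resize(p[130:310,120:360],None,fx=3.3,fy=3.3)[...,::-1])
print(coder(p,P,k))
fit()"
```

```text
time_s: 15.8
position: [0.4318, 0.3089, 0.1919]
eef_rot: [-0.013, -3.141, 0.002]
force: [-0.0, -0.3, -0.1]
finger_gap: 0.003
finger_force: 0.0
top b 0.0015 slope(rad) -0.002 dz 0.0009 n 869 rms 0.0011 a ends [-0.0551  0.0547]
tcp a,b,z -0.1032 0.2968 0.192 F [-0.1 -1.2  0. ]
(array([0.53359674, 0.01336487]), array([ 0.9999567 , -0.00929935], dtype=float32), array([0.00929935, 0.9999567 ], dtype=float32), (470.6340637207031, 141.13623046875))
side b 0.0009 slope(rad) 0.009 dz -0.0020 n 570 rms 0.0016 a ends [-0.0561  0.0536]
tcp a,b,z -0.1032 0.2969 0.1922 F [-0.6  0.7  0.2]
```

View pics/t2.png

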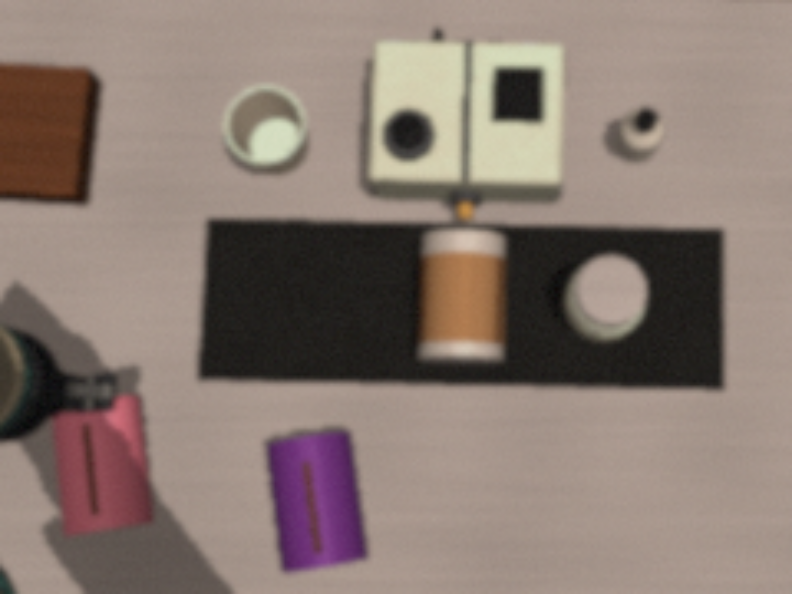

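Seen from above with the arm clear, the tin (463,295) is squarely in front of the nozzle (465,210), and both views put it within about 2 mm. Next is the button at (409,133).

```bash
python3 -m creep '[-0.5,-0.52,0,0,0,0,1, -0.5,-0.52,0,0,0,0,1, -0.5,-0.52,0,0,0,0,1, -0.5,-0.52,0,0,0,0,1, -0.5,-0.52,0,0,0,0,1, -0.5,-0.52,0,0,0,0,1, -0.5,-0.5,0,0,0,0,1, -0.48,-0.5,0,0,0,0,1, 0,0,0,0,0,0,1, 0,0,0.5,0,0,0,1]'
python3 -m creep '[0,0,0.4,0,0,0,1, 0,0,0.2,0,0,0,1, 0,0,0,0,0,0,1, 0,0,0,0,0,0,1, 0,0,0,0,0,0,1, 0,0,0,0,0,0,1, 0,0,0,0,0,0,1, 0,0,0,0,0,0,1, 0,0,0,0,0,0,1, 0,0,0,0,0,0,1]'
python3 -W ignore -c "
from h import *
fit()
p,P,k=grab('side'); cv2.imwrite('pics/s2.png',cv2.resize(p[110:280,180:400],None,fx=3,fy=3)[...,::-1])"
```

```text
time_s: 17.2
position: [0.6702, 0.0607, 0.1641]
eef_rot: [0.014, 3.137, 0.002]
force: [0.1, 0.7, -1.7]
finger_gap: -0.001
finger_force: 0.0
time_s: 18.45
position: [0.6683, 0.0615, 0.1263]
eef_rot: [-0.011, -3.141, -0.0]
force: [0.1, -0.3, 0.2]
finger_gap: 0.002
finger_force: 0.0
side b 0.0007 slope(rad) -0.003 dz -0.0020 n 572 rms 0.0016 a ends [-0.056   0.0544]
tcp a,b,z 0.1347 0.0512 0.1263 F [0.  0.7 0.6]
```

View pics/s2.png

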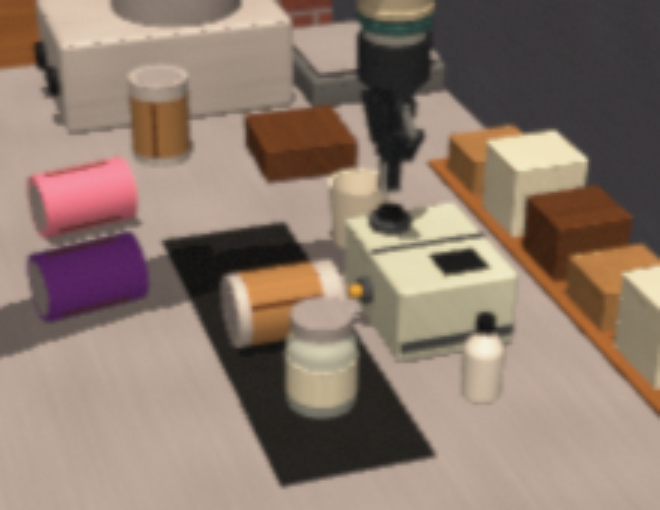

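The fingertip (392,188) is centred over the button (390,215). I'll press.

```bash
python3 -m creep '[0,0,0.2,0,0,0,1, 0,0,0.15,0,0,0,1, 0,0,0.05,0,0,0,1, 0,0,0.05,0,0,0,1, 0,0,0.05,0,0,0,1, 0,0,0.03,0,0,0,1, 0,0,0.01,0,0,0,1, 0,0,0,0,0,0,1, 0,0,0,0,0,0,1, 0,0,0,0,0,0,1]'
```

```text
time_s: 19.8
position: [0.6682, 0.0615, 0.1005]
eef_rot: [0.012, 3.141, -0.001]
force: [-13.5, -2.0, 39.9]
finger_gap: 0.001
finger_force: 19.8
```

```bash
python3 -W ignore -c "
from h import *
p,P,k=grab('side'); cv2.imwrite('pics/s3.png',cv2.resize(p[130:200,280:370],None,fx=7,fy=7,interpolation=2)[...,::-1])
fit(); s=r.read_state(); print(s['position'],s['force'],s['ft_torque'],cv2.Rodrigues(s['eef_rot'])[0][:,2])"
```

```text
side b 0.0006 slope(rad) -0.005 dz -0.0019 n 567 rms 0.0016 a ends [-0.0558  0.0547]
tcp a,b,z 0.1345 0.0512 0.1005 F [-14.3  -0.6  39.5]
[0.66814152 0.06149058 0.10048317] [-14.34454296  -0.63193799  39.53065395] [-0.37423295  3.12063718 -0.05572192] [ 8.73694250e-04 -3.04670672e-04 -9.99999572e-01]
```

View pics/s3.png

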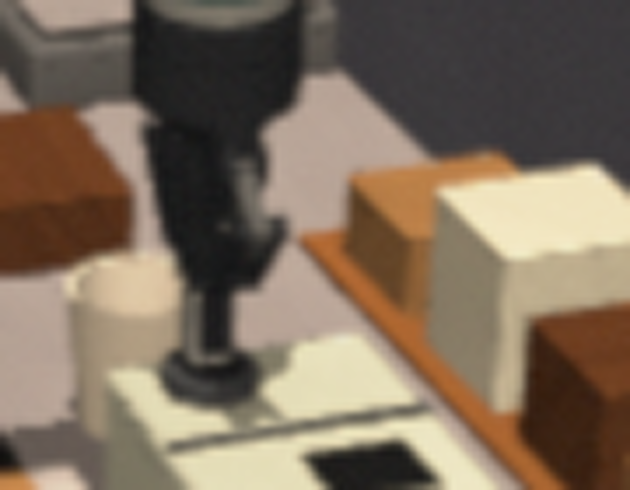

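```bash
for i in 1; do python3 -m creep '[0,0,-0.05,0,0,0,1, 0,0,-0.03,0,0,0,1, 0,0,0,0,0,0,1, 0,0,0,0,0,0,1, 0,0,0,0,0,0,1, 0,0,0,0,0,0,1, 0,0,0,0,0,0,1, 0,0,0,0,0,0,1, 0,0,0,0,0,0,1, 0,0,0,0,0,0,1]'; done
python3 -m creep '[0,0,-0.03,0,0,0,1, 0,0,0,0,0,0,1, 0,0,0,0,0,0,1, 0,0,0,0,0,0,1, 0,0,0,0,0,0,1, 0,0,0,0,0,0,1, 0,0,0,0,0,0,1, 0,0,0,0,0,0,1, 0,0,0,0,0,0,1, 0,0,0,0,0,0,1]'
python3 -m creep '[0,0,-0.05,0,0,0,1, 0,0,0,0,0,0,1, 0,0,0,0,0,0,1, 0,0,0,0,0,0,1, 0,0,0,0,0,0,1, 0,0,0,0,0,0,1, 0,0,0,0,0,0,1, 0,0,0,0,0,0,1, 0,0,0,0,0,0,1, 0,0,0,0,0,0,1]'
python3 -m creep '[0,0,-0.05,0,0,0,1, 0,0,0,0,0,0,1, 0,0,0,0,0,0,1, 0,0,0,0,0,0,1, 0,0,0,0,0,0,1, 0,0,0,0,0,0,1, 0,0,0,0,0,0,1, 0,0,0,0,0,0,1, 0,0,0,0,0,0,1, 0,0,0,0,0,0,1]'
```

```text
time_s: 21.15
position: [0.6681, 0.0615, 0.101]
eef_rot: [-0.011, -3.141, 0.0]
force: [-5.4, -0.0, 14.3]
finger_gap: 0.001
finger_force: 7.5
time_s: 22.4
position: [0.668, 0.0615, 0.1011]
eef_rot: [-0.011, -3.141, 0.0]
force: [-1.9, -0.2, 6.8]
finger_gap: 0.003
finger_force: 3.7
time_s: 23.65
position: [0.6682, 0.0614, 0.1035]
eef_rot: [-0.011, -3.141, 0.0]
force: [-3.1, 0.1, 3.4]
finger_gap: -0.001
finger_force: 1.7
time_s: 24.9
position: [0.6684, 0.0615, 0.1066]
eef_rot: [0.011, 3.141, 0.0]
force: [1.2, -0.0, 1.5]
finger_gap: 0.001
finger_force: 0.8
```

The force curve shows a hard stop at 0.101, with only the spring's few newtons from there up to about 0.107. So the button went fully down. I'll lift off and check.

```bash
python3 -m creep '[0,0,-0.1,0,0,0,1, 0,0,-0.4,0,0,0,1, 0,0,-0.5,0,0,0,1, 0,0,-0.5,0,0,0,1, 0.3,0.5,-0.2,0,0,0,1, 0.4,0.6,0,0,0,0,1, 0.4,0.6,0,0,0,0,1, 0.4,0.6,0,0,0,0,1, 0,0,0,0,0,0,1, 0,0,0,0,0,0,1]'
python3 -W ignore -c "
from h import *
fit();fit('top',hi=.06)
p,P,k=grab('top'); a=(P[...,:2]-O)@EX; b=(P[...,:2]-O)@EY; z=P[...,2]
s=(np.hypot(a-.134,b-.049)<.010); print('button z',np.median(z[s]))
print(r.read_state()['joint_velocities'].round(3))"
```

```text
time_s: 26.15
position: [0.5793, 0.1993, 0.2086]
eef_rot: [-0.011, -3.141, 0.002]
force: [0.4, -1.5, 0.6]
finger_gap: 0.0
finger_force: 0.0
side b 0.0003 slope(rad) -0.019 dz -0.0022 n 573 rms 0.0017 a ends [-0.056   0.0542]
tcp a,b,z 0.0452 0.1877 0.2085 F [0.2 0.  0.8]
top b 0.0014 slope(rad) -0.009 dz 0.0007 n 866 rms 0.0011 a ends [-0.0552  0.0543]
tcp a,b,z 0.0454 0.1874 0.2085 F [ 0.1  0.4 -0.3]
button z 0.10767494780735556
[ 0.002  0.001 -0.003 -0.001  0.    -0.002 -0.001]
```

The tin is in place and the button is up again, so I'm handing in.

```bash
python3 -c "
from h import *
print(r.close_job())"
```

```text
the job is handed in; nothing more can be done
None
```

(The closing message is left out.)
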